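# Turn the wide leaf of a split-leaf recipe book

### The job

On the kitchen worktop lies an open ring-bound recipe book: use only the fingertips to push the small spice tin off its left-hand page onto the bare worktop, keeping it upright, then turn the book's wide leaf, which stands ajar over the right-hand page, over the ring spine until it lies flat on the left-hand page. Push gently, never pinch, lift or carry anything, and leave the narrow leaf and all the other things where they are. Finish with the hand clear of everything.

Things in the scene. Friction and masses are not known exactly. Their poses are not given: they have to be found in the camera images.
- recipe_book: Open recipe book, fixed, turned up to 0.3 rad. Origin on the worktop under the spine's middle; x along the spine away from the robot, +y to the left-hand page, z up. Grey cover 220 (x) x 340 (y) x 4 mm; on it two pale page blocks, x +-102 mm, from 13 to 161 mm either side of the spine, tops 8 mm above the worktop. Steel rings on the spine reach 19 mm high.
- wide_leaf (a joint): Angle of the wide leaf about the spine, rad: 0 = flat on the right-hand page, pi/2 = upright, pi = flat on the left-hand page (end stop). Starts ajar at 0.5 to 0.9. The hinge is stiff: the leaf stays where it is left, neither falls nor springs back, and takes about 1 to 3 N at its free edge to turn.
- wide_leaf_hinge (a point): Point on the hinge line at the middle of the wide leaf, 12 mm above the worktop, 36 mm from the book's origin towards the robot (book x = -36 mm). Does not move when the leaf turns; axes as the book's.
- wide_leaf_tab (a point): Middle of the end edge of the wide leaf's tab; moves with the leaf. The leaf is a rigid pale board, 125 mm along the spine, 4 mm thick, about 0.12 kg, from 11 to 145 mm from the hinge line; at the middle of its free edge a tab 60 mm wide reaches to 160 mm. This point is 160 mm from the hinge line, at mid-thickness.
- narrow_leaf (a joint): Angle of the narrow leaf beside the wide one (64 mm along the spine, its middle at book x = +66 mm, tab 30 mm wide, otherwise like the wide leaf): 0 = flat on the right-hand page, where it lies and must stay.
- spice_tin: Squat round metal tin with a dark lid, 56 mm diameter, 42 mm high, about 0.16 kg, loose, standing on the left-hand page where the wide leaf must come to lie. Origin at the centre of its underside, z up.
- pepper_mill: Dark wooden pepper mill, 54 mm diameter, 150 mm tall, loose, standing beyond the book's far edge. Origin at the centre of its underside. Leave alone.
- mug: White mug with a handle, 80 mm diameter, 90 mm tall, loose, beyond the book's far edge or at its far corner. Origin at the centre of its underside. Leave alone.
- jar: Glass jar with a steel lid, 64 mm diameter, 100 mm tall, loose, beyond the book's far edge. Origin at the centre of its underside. Leave alone.
- bowl: White bowl, 130 mm across, 50 mm high, loose, on the worktop to the right of the book, its centre some 350 mm from the spine. Origin at the centre of its underside. Leave alone.
- egg_cup: White egg cup, 46 mm across, 55 mm high, loose, beyond the right-hand page near the book's far right corner. Origin at the centre of its underside. Leave alone.
- wooden_spoon: Wooden spoon about 250 mm long lying on the worktop well to the left of the book, loose. Leave alone.
Things that resemble listed ones, but are neither listed nor needed, are in the scene too. Several things have the shape of the spice_tin; the one meant has the colours described above.

How it is judged (in metres and radians):
On the way, in this order (a step that is already met when the one before it is completed fails the run):
1. the spice tin stands upright on the bare worktop, off the book (height (world z) of spice_tin below 0.003 m and angle between spice_tin's own z axis and vertical below 0.05 rad), for 0.2 s.
2. the wide leaf has been turned over the spine and lies flat on the left-hand page (value of joint wide_leaf above 3.07 rad), for 0.2 s.
At the end, for the whole second after the job is handed in: The wide leaf lies flat on the left-hand page (joint above 3.07 rad, its tab within about 11 mm of flat) and is at rest; the tin stands upright (within 0.05 rad) and at rest on the bare worktop, its underside within 3 mm of it; the narrow leaf still lies flat (below 0.1 rad) (all of step 1 and value of joint wide_leaf above 3.07 rad and value of joint narrow_leaf below 0.1 rad and linear speed of spice_tin below 0.02 m/s and velocity of joint wide_leaf between -0.05 and 0.05 rad/s); the robot touches nothing.
It fails at once if the spice tin was lifted (underside more than 25 mm above the worktop) (height (world z) of spice_tin above 0.025 m).
It fails at once if the spice tin was tipped by more than 0.5 rad (angle between spice_tin's own z axis and vertical above 0.5 rad).
It fails at once if the tin, the book or a leaf was pinched or pushed hard (over 36 N) (contact force between the fingers and spice_tin above 36 N or contact force between the fingers and recipe_book above 36 N).
It fails at once if the narrow leaf was raised by more than 0.2 rad (value of joint narrow_leaf above 0.2 rad).
It fails at once if another thing on the worktop was moved by more than 25 mm (distance of any of pepper_mill, mug, jar, bowl, egg_cup, wooden_spoon from where it was at the start of the episode above 0.025 m).
It also fails if it takes over 59 s, if anything falls off the work surface, if the arm or the gripper's body presses on something with over 40 N, if the wrist force passes 120 N, or if a joint passes its speed limit or range.

### The arm

A 6-joint arm with a two-finger parallel gripper is mounted at the origin on the work surface. World frame = base frame: x ahead of the robot, y to its left, z up, the work surface at z = 0. Lengths are in mm, angles in rad, forces in N, time in s.
With the tool pointing down it reaches from about 275 to 1000 mm from the base axis. Payload 8.4 kg.
Tool frame: the origin (TCP) lies between the finger pads; the fingertips stand 22 mm ahead of it and the grasp point (between the pads) lies 3 mm ahead of it; z points along the fingers, y is the line along which they close (so a half turn about z gives the same grasp; the last joint's range is limited). The gripper opens to 85 mm and grips with 20 to 120 N. Pads are 22 mm wide; open, the fingers measure 114 mm over their backs; the gripper's body (76 mm by 85 mm) begins 54 mm behind the grasp point. The pads swing forward as they close: fully open they stand 13 mm farther back than shut.
Start: joints at [-1.189, 0.353, 1.633, -0, 1.155, -0.002], TCP at [234.028, -579.533, 253.281] pointing down, gripper open.
Joint ranges: [-2.63, 2.63], [-0.92, 2.1], [0.06, 2.66], [-1.3, 4.44], [0, 2.69], [-3.02, 3.02]. Speed limits (rad/s): [2.22, 2.22, 2.79, 3.14, 3.14, 3.14].

### API

Orientations are given as [roll, pitch, yaw] about the fixed x, y, z axes, in that order (R = Rz(yaw) Ry(pitch) Rx(roll)).
In Python, from rig import r, grab_frame gives the robot as it stands.
- The arm moves only by the shell command python3 -m inch 'ROWS' [FORCE]. ROWS is JSON, a list of rows, each a list of 7 numbers: the turn, a rotation vector about the tool's x, y, z as a fraction of full scale, then the shift along the tool's x, y, z as a fraction of full scale, then the closure, from 0 (fully open) to 1 (shut). In form: [[rx, ry, rz, dx, dy, dz, fingers], ...]. A call has 1 to 8 rows; each row shifts and turns the commanded pose from where the row before left it, along the tool's axes as they then stand; what a row does not reach is not made up. Full scale, the value 1, is 2.5 cm for a shift and pi rad for a turn. A row lasts 1/12 s, in which the tool goes at most 41.7 mm and 7.16 degrees, less where a joint would pass 70% of its speed; a pose out of reach is approached as far as the arm can. A call with a number of a shift or a turn outside -1 to 1 is refused whole. A call with a gripper value outside its range is refused whole. The fingers move at their own pace and stop on an object; FORCE is the grip in N (left out, the last holds). Time passes only in rows, so rows that do not move let the fingers close. It gives the time, the measured TCP pose, the force, the opening and the grip force at its end, in the units of the state.
- r.sense(): the state, without advancing time (a new reading comes with each control period).
- grab_frame(name): name is "side" or "top" or "wrist"; returns a dict with "pixels" (420x560x3 uint8, red, green, blue), "z_map" (420x560 float32, mm along the optical axis (not along the pixel's ray), 0 where there is no reading), "vertical_fov" (degrees; the focal length in pixels is half the picture's height over the tangent of half this angle, whatever the lens; pixels are square), "cx", "cy" (the principal point, pixels), "cam_to_world" (4x4, takes a point from camera to world coordinates). Camera axes: x right, y down, z forward; pixel columns grow to the right and rows downward; lengths in mm; the calibration is good to about 2 mm. The wrist camera is an equidistant fisheye: a pixel r from the principal point sees the ray r / f radians off the axis. A picture is of the moment at which its call begins.
- r.sign_off(): hands the job in; it is judged then, once.
The state is a dict: "clock": time; "qpos": joint angles; "qvel": joint speeds; "joint_efforts": joint torques, N m; "eef_pos": TCP position; "tcp_rot": TCP orientation; "contact_force": force on the tool from outside, world axes, zero at the start; "wrist_torque": the same for the moment, N m; "opening": opening from 0.0 (shut) to 1.0 (fully open); "grasp_force": force on a finger pad.
Only numpy, scipy, OpenCV 4.12 (cv2) and the standard library are available. Lean on these libraries where they do the work, as an engineer would, in place of code of your own. Each camera call takes 0.05 s, during which the arm holds its last target. There are 200 camera calls.

## Working session

There is one attempt and no reset: what is moved stays moved. The work goes in short steps, Python scripts to look and compute and a shell command to move; the robot and the scene stay as the last step left them, time stands still between calls to the robot, and variables do not carry over. Pictures are saved under pics/ and viewed, at most 10 in all, crops included, and the job is handed in when it is done.

```bash
ls; mkdir -p pics; cat > h.py <<'E'
import numpy as np, cv2
from rig import r, grab_frame
def save(n,f): cv2.imwrite(f'pics/{n}.png', cv2.cvtColor(f['pixels'],cv2.COLOR_RGB2BGR))
def pts(f):
    z=f['z_map'].astype(float); h,w=z.shape; F=h/2/np.tan(np.radians(f['vertical_fov'])/2)
    v,u=np.mgrid[:h,:w]; P=np.stack([(u-f['cx'])/F*z,(v-f['cy'])/F*z,z],-1)
    M=np.array(f['cam_to_world']); return P@M[:3,:3].T+M[:3,3]
E
python3 - <<'E'
from h import *
for n in('top','side'):
    f=grab_frame(n); save(n+'0',f); np.savez(n+'0.npz',**f); print(n,f['vertical_fov'],f['cam_to_world'])
s=r.sense(); print(s)
E
```

```text
pics
top 55.10487863518777 [[-2.51217227e-02 -9.91457104e-01  1.27991053e-01  4.13724913e+02]
 [-9.99229581e-01  2.87652620e-02  2.66983896e-02  4.36525891e+00]
 [-3.01520042e-02 -1.27221736e-01 -9.91415900e-01  1.20964030e+03]
 [ 0.00000000e+00  0.00000000e+00  0.00000000e+00  1.00000000e+00]]
side 51.99867860428057 [[-9.93933666e-01 -8.09470248e-02  7.44543333e-02  4.88329588e+02]
 [-1.09609126e-01  6.73428046e-01 -7.31081737e-01  7.64011102e+02]
 [ 9.03925535e-03 -7.34807625e-01 -6.78215339e-01  7.35899382e+02]
 [ 0.00000000e+00  0.00000000e+00  0.00000000e+00  1.00000000e+00]]
{'clock': 0.1, 'qpos': array([-1.18939176e+00,  3.53569565e-01,  1.63406288e+00,  1.33437985e-05,
        1.15517472e+00, -2.42071539e-03]), 'qvel': array([ 0.00132725, -0.00392425, -0.00131299,  0.0018045 ,  0.0009548 ,
       -0.00040177]), 'joint_efforts': array([ 3.92446573e-04, -6.06357551e+01, -3.42821395e+01, -2.87084174e-05,
        3.86203435e-03, -2.75781855e-05]), 'eef_pos': array([ 233.88906509, -579.16267679,  252.64121795]), 'tcp_rot': array([-3.14037817e+00, -1.51411811e-05,  3.83819876e-01]), 'contact_force': array([ 0.02203872, -0.29681849, -0.64739545]), 'wrist_torque': array([ 0.01402884, -0.01181124,  0.00997459]), 'grasp_force': 0.0, 'opening': 1.0002790594344906}
```

View pics/top0.png

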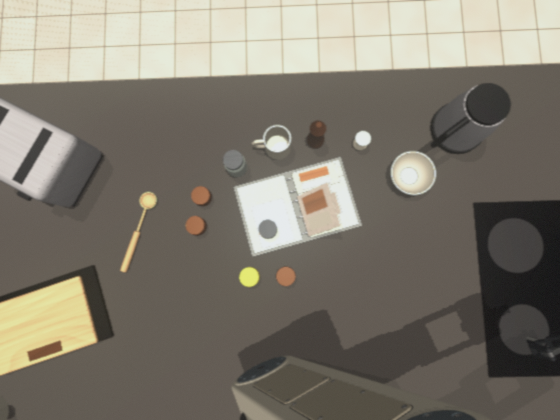

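View pics/side0.png

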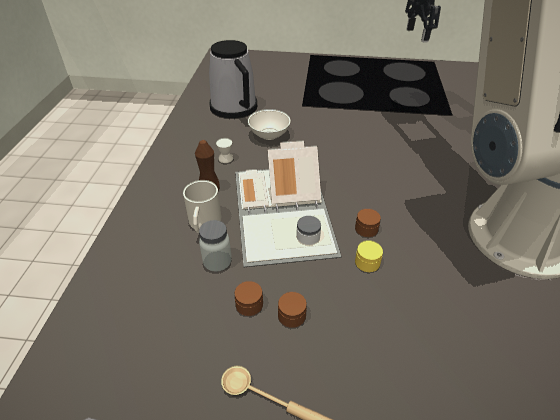

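```bash
python3 - <<'E'
from h import *
f=dict(np.load('top0.npz')); P=pts(f); img=f['pixels']; 
print('table z',np.median(P[300:320,150:200,2]),'P tin px',P[229,268],P[200,260],P[277,249],P[276,286],P[196,201],P[226,195])
# tin lid
sub=np.zeros(img.shape[:2],bool); sub[205:255,245:292]=1
m=sub&(P[...,2]>35); print('tin',m.sum(),np.median(P[m],0),P[m].min(0),P[m].max(0))
c,rad=cv2.minEnclosingCircle(P[m&(P[...,2]>44)][:,:2].astype(np.float32)); print(c,rad)
# left page: bright
hsv=cv2.cvtColor(img,cv2.COLOR_RGB2HSV)
m=(img.min(-1)>150); m[:150]=0;m[265:]=0;m[:,:230]=0;m[:,365:]=0
m&=(P[...,2]<18)&(P[...,2]>0)
# book region via non-dark: value >70
m2=(img.max(-1)>95);m2[:158]=0;m2[260:]=0;m2[:,:230]=0;m2[:,362:]=0
n,l,st,ce=cv2.connectedComponentsWithStats(m2.astype(np.uint8)); k=1+np.argmax(st[1:,4]); print(st[k])
q=P[(l==k)&(P[...,2]<15)][:,:2].astype(np.float32); print(cv2.minAreaRect(q), cv2.boxPoints(cv2.minAreaRect(q)))
mask=(l==k)&(np.arange(560)[None]<292); ql=P[mask&(P[...,2]<14)][:,:2].astype(np.float32); print('leftpage',cv2.minAreaRect(ql),cv2.boxPoints(cv2.minAreaRect(ql)))
# leaf : high points
ml=(l==k)&(P[...,2]>20)&(np.arange(560)[None]>292); L=P[ml]; c=L.mean(0); u,s,vt=np.linalg.svd(L-c,full_matrices=0); print('leaf',ml.sum(),c,vt,L.max(0),s)
big=cv2.resize(img[150:290,180:380],None,fx=4,fy=4,interpolation=cv2.INTER_CUBIC); cv2.imwrite('pics/crop.png',big[...,::-1])
E
```

```text
table z 0.17387265371053218 P tin px [501.67298273  63.31388317  48.51187649] [593.19084049  87.63254158   7.71249685] [365.81052728 121.281027    41.78593084] [365.9934176   15.12360016  39.07623619] [ 413.72491294    4.36525891 1209.64029694] [516.91756726 277.55427845  40.80548875]
tin 298 [501.7901105   63.30594154  49.48308139] [413.72491294   4.36525891  36.27348108] [ 530.65729948   89.61753081 1209.64029694]
(469.4167175292969, 42.196929931640625) 67.32626342773438
[  230   158   132   102 13347]
((568.8051147460938, -19.163162231445312), (402.4738464355469, 310.4542541503906), 88.5579833984375) [[ 408.56296 -216.43002]
 [ 718.9189  -224.2427 ]
 [ 729.04724  178.1037 ]
 [ 418.69135  185.91638]]
leftpage ((571.2815551757812, 88.51273345947266), (187.906982421875, 310.7705993652344), 88.30554962158203) [[413.18607     -0.80501556]
 [723.82074     -9.994331  ]
 [729.3771     177.83047   ]
 [418.74237    187.0198    ]]
leaf 1637 [548.73938227 -83.59211033 103.84539249] [[ 0.11474096 -0.04845682 -0.9922129 ]
 [ 0.99235543  0.05128335  0.11225291]
 [-0.04544458  0.99750787 -0.05397069]] [ 657.67562823    4.36525891 1209.64029694] [6785.75723942 1418.94050679 1174.44714606]
```

View pics/crop.png

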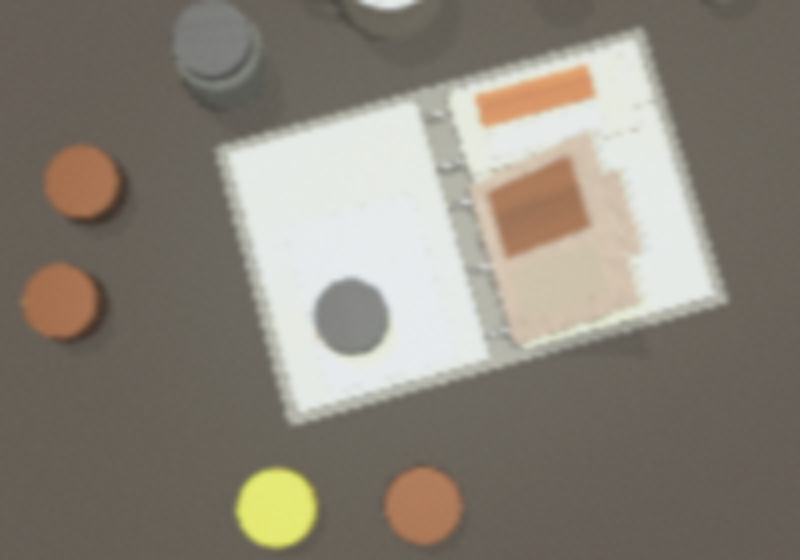

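```bash
cat >> h.py <<'E'
def ray(f,u,v,z):
    F=210/np.tan(np.radians(f['vertical_fov'])/2); M=np.array(f['cam_to_world'])
    d=M[:3,:3]@np.array([(u-f['cx'])/F,(v-f['cy'])/F,1]); return M[:3,3]+d*(z-M[2,3])/d[2]
E
python3 - <<'E'
from h import *
f=dict(np.load('top0.npz')); P=pts(f); ok=f['z_map']>0
C=np.array([ray(f,180+a/4-.4,150+b/4-.4,4) for a,b in((218,147),(640,30),(727,299),(291,423))])[:,:2]
print(C.round(1)); print([np.linalg.norm(C[i]-C[i-1]).round(1) for i in range(4)])
# right (near) edges: x axis = from near to far
o=C.mean(0); y=(C[0]+C[3]-C[1]-C[2]); y/=np.linalg.norm(y); x=(C[0]+C[1]-C[2]-C[3]); x/=np.linalg.norm(x)
yaw=np.arctan2(x[1],x[0]); yaw2=np.arctan2(-y[0],y[1]); print('o',o,yaw,yaw2)
yaw=(220*yaw+340*yaw2)/560; R=np.array([[np.cos(yaw),-np.sin(yaw)],[np.sin(yaw),np.cos(yaw)]])
B=np.concatenate([(P[...,:2]-o)@R,P[...,2:]],-1)
def show(n,m): q=B[m&ok]; print(n,len(q),np.median(q,0).round(1),np.percentile(q,2,0).round(1),np.percentile(q,98,0).round(1))
reg=(abs(B[...,0])<115)&(abs(B[...,1])<175)
show('tin',reg&(B[...,1]>13)&(B[...,2]>44))
print('tin ray',(ray(f,180+351/4-.4,150+316/4-.4,50)[:2]), (ray(f,180+351/4-.4,150+316/4-.4,50)[:2]-o)@R)
lf=reg&ok&(B[...,1]<-5)&(B[...,2]>25); show('leaf',lf)
q=B[lf]; c=q.mean(0); n=np.linalg.svd(q-c,full_matrices=0)[2][2]; print('n',n,'angle',np.arctan2(q[:,2]-12,-q[:,1]).mean(),np.polyfit(-q[:,1],q[:,2],1))
i=np.argmax(q[:,2]); print(q[i])
for nm,(u,v) in dict(yel=(249,277),br1=(286,276),br2=(201,196),br3=(195,226),jar=(234,160),mug=(277,138),mill=(317,128)).items():
  w=ray(f,u,v,42 if nm[0] in'yb' else 100); print(nm,w[:2].round(),((w[:2]-o)@R).round())
np.savez('book.npz',o=o,R=R,yaw=yaw); print(yaw,o)
E
```

```text
[[ 638.2  166.2]
 [ 719.  -158.3]
 [ 511.3 -213.7]
 [ 427.7  114. ]]
[np.float64(216.9), np.float64(334.4), np.float64(215.0), np.float64(338.2)]
o [574.04278103 -22.94578127] 0.2518188288227247 0.24699738691051656
tin 274 [-47.2 102.1  49.5] [-70.5  77.8  45. ] [-22.5 125.8  54.5]
tin ray [502.76845146  65.09161565] [-47.39185352 102.88160931]
leaf 1556 [-37.4 -57.5  82.6] [ -96.3 -100.6   27.9] [ 22.7 -11.7 132.8]
n [-5.79597514e-04  7.64767975e-01  6.44305525e-01] angle 0.8925433826581729 [ 1.18244248 14.53461132]
[ -13.10543511 -103.23687022  137.48107995]
yel [366. 121.] [-166.  191.]
br1 [366.  15.] [-192.   88.]
br2 [605. 260.] [100. 266.]
br3 [517. 277.] [ 18. 305.]
jar [696. 153.] [162. 140.]
mug [756.  29.] [189.   6.]
mill [782. -85.] [ 186. -111.]
0.2488915248045983 [574.04278103 -22.94578127]
```

Candidates in the top view: dark-lidded tin on the left page (268,229), yellow (249,277), brown (286,276), (201,196) and (195,226). I choose (268,229), which is dark-lidded, on the page, and confirmed in the crop. It sits at book (-47,102) with its top at 50 mm. The leaf is at about 0.87 rad.

```bash
cat > st.py <<'E'
import sys; from h import *
from scipy.spatial.transform import Rotation as Ro
b=np.load('book.npz'); s=r.sense(); R=b['R']; T=Ro.from_euler('xyz',s['tcp_rot']).as_matrix()
tip=s['eef_pos']+22*T[:,2]
p=np.r_[(tip[:2]-b['o'])@R,tip[2]]; Z=np.eye(3); Z[:2,:2]=R
print('t',round(s['clock'],2),'tip book',p.round(1),'rpy',s['tcp_rot'].round(3),'F book',(Z.T@s['contact_force']).round(1),'open',round(s['opening'],2))
if len(sys.argv)>3:
    d=np.array([float(a) for a in sys.argv[1:4]])-p; print('tool shift units',(T.T@(Z@d)/25).round(2))
print('yaw err rz units',((s['tcp_rot'][2]-b['yaw'])/np.pi).round(4))
E
python3 -m inch '[[0,0,0.0215,0,0,0,1],[0,0,0.0215,0,0,0,1],[0,0,0,0.84,-1,0,1],[0,0,0,0.84,-1,0,1],[0,0,0,0.84,-1,0,1],[0,0,0,0.84,-1,0,1],[0,0,0,0.84,-1,0,1],[0,0,0,0.84,-1,0,1]]'; python3 st.py -47 44 230
```

```text
clock: 0.77
eef_pos: [319.4, -401.5, 253.0]
tcp_rot: [-3.141, 0.0, 0.248]
contact_force: [0.2, -0.0, 0.1]
opening: 0.0
grasp_force: 0.0
t 0.77 tip book [-340.  -304.2  231. ] rpy [-3.141  0.     0.248] F book [ 0.2 -0.1  0.1] open 0.0
tool shift units [ 11.71 -13.93   0.05]
yaw err rz units -0.0002
```

```bash
python3 -m inch '[[0,0,0,0.84,-1,0,1],[0,0,0,0.84,-1,0,1],[0,0,0,0.84,-1,0,1],[0,0,0,0.84,-1,0,1],[0,0,0,0.84,-1,0,1],[0,0,0,0.84,-1,0,1],[0,0,0,0.84,-1,0,1],[0,0,0,0,0,0,1]]'>/dev/null; python3 st.py -47 44 230
```

```text
t 1.43 tip book [-191.2 -127.1  231.1] rpy [-3.14e+00 -1.00e-03  2.51e-01] F book [-0.2 -0.1 -0.3] open 0.01
tool shift units [ 5.78 -6.83  0.06]
yaw err rz units 0.0008
```

```bash
python3 -m inch '[[0,0,0,0.83,-1,0,1],[0,0,0,0.83,-1,0,1],[0,0,0,0.83,-1,0,1],[0,0,0,0.83,-1,0,1],[0,0,0,0.83,-1,0,1],[0,0,0,0.83,-1,0,1],[0,0,0,0.8,-0.83,0,1],[0,0,0,0,0,0,1]]'>/dev/null; python3 -m inch '[[0,0,0,0,0,1,1],[0,0,0,0,0,1,1],[0,0,0,0,0,1,1],[0,0,0,0,0,1,1],[0,0,0,0,0,1,1],[0,0,0,0,0,1,1],[0,0,0,0,0,0,1]]'>/dev/null; python3 st.py -47 44 20
```

```text
t 2.68 tip book [-52.5  40.2  77.2] rpy [-3.14   0.007  0.248] F book [-1.2  0.6  0. ] open 0.0
tool shift units [ 0.24 -0.15  2.29]
yaw err rz units -0.0001
```

```bash
python3 -m inch '[[0,0,0,0.2,-0.1,0.8,1],[0,0,0,0,0,0.8,1],[0,0,0,0,0,0.6,1],[0,0,0,0,0,0,1],[0,0,0,0,0,0,1]]'>/dev/null; python3 st.py -47 44 20; python3 - <<'E'
from h import *
f=grab_frame('side'); save('s1',f)
img=f['pixels'][130:290,200:380]; cv2.imwrite('pics/s1c.png',cv2.resize(img,None,fx=4,fy=3.6)[...,::-1])
E
```

```text
t 3.1 tip book [-44.3  42.2  26.8] rpy [-3.141e+00  1.000e-03  2.490e-01] F book [-0.5  1.   0.7] open 0.0
tool shift units [-0.11 -0.07  0.27]
yaw err rz units -0.0001
```

View pics/s1c.png

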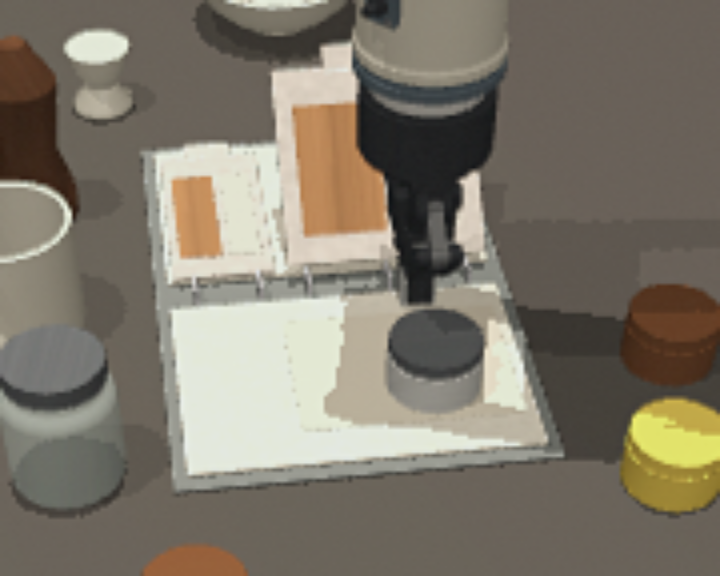

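The closed fingers (crop 420,290) stand on the page between the spine and the dark-lidded tin (435,360), so the path is clear to push it left.

```bash
python3 -m inch '[[0,0,0,-0.1,0,0.3,1],[0,0,0,0,-0.2,0,1],[0,0,0,0,-0.2,0,1],[0,0,0,0,-0.2,0,1],[0,0,0,0,-0.2,0,1],[0,0,0,0,-0.2,0,1],[0,0,0,0,-0.2,0,1],[0,0,0,0,-0.2,0,1]]'>/dev/null; python3 st.py -47 169 18;python3 -m inch '[[0,0,0,0,-0.2,0,1],[0,0,0,0,-0.2,0,1],[0,0,0,0,-0.2,0,1],[0,0,0,0,-0.2,0,1],[0,0,0,0,-0.2,0,1],[0,0,0,0,-0.2,0,1],[0,0,0,0,-0.2,0,1],[0,0,0,0,-0.2,0,1]]'>/dev/null; python3 st.py -47 169 18
```

```text
t 3.82 tip book [-46.2  78.   19. ] rpy [ 3.141e+00 -1.000e-03  2.490e-01] F book [ 0.2 -3.   1.1] open 0.0
tool shift units [-0.03 -3.64  0.04]
yaw err rz units 0.0001
t 4.48 tip book [-46.6 118.   18.8] rpy [-3.142  0.     0.249] F book [-0.1 -1.4  0.8] open -0.0
tool shift units [-0.02 -2.04  0.03]
yaw err rz units -0.0001
```

```bash
python3 -m inch '[[0,0,0,0,-0.2,0,1],[0,0,0,0,-0.2,0,1],[0,0,0,0,-0.2,0,1],[0,0,0,0,-0.2,0,1],[0,0,0,0,-0.2,0,1],[0,0,0,0,-0.2,0,1],[0,0,0,0,-0.2,0,1],[0,0,0,0,-0.2,0,1]]'>/dev/null; python3 st.py -47 169 18;python3 -m inch '[[0,0,0,0,-0.2,0,1],[0,0,0,0,-0.2,0,1],[0,0,0,0,-0.15,0,1],[0,0,0,0,0,0,1],[0,0,0,0,0,0,1]]'>/dev/null; python3 st.py -47 169 18; python3 - <<'E'
from h import *
f=grab_frame('side'); save('s2',f)
img=f['pixels'][180:320,200:380]; cv2.imwrite('pics/s2c.png',cv2.resize(img,None,fx=4,fy=4)[...,::-1])
P=pts(f);b=np.load('book.npz'); B=np.concatenate([(P[...,:2]-b['o'])@b['R'],P[...,2:]],-1)
m=(f['z_map']>0)&(abs(B[...,0]+47)<40)&(B[...,1]>172)&(B[...,1]<260)&(P[...,2]>34); q=B[m]
print(len(q),np.median(q,0),np.percentile(q,2,0),np.percentile(q,98,0))
E
```

```text
t 5.15 tip book [-46.5 158.   18.8] rpy [-3.142 -0.     0.249] F book [-0.1  0.1 -0.2] open 0.0
tool shift units [-0.02 -0.44  0.03]
yaw err rz units -0.0001
t 5.57 tip book [-46.6 171.5  18.8] rpy [-3.142  0.     0.249] F book [ 0.2 -0.6 -0.4] open 0.0
tool shift units [-0.02  0.1   0.03]
yaw err rz units 0.0001
7793 [-44.61065991 227.70349645 340.25655294] [-84.68384322 180.0233304   44.69946477] [ -8.53678038 239.61715902 476.87251871]
```

View pics/s2c.png

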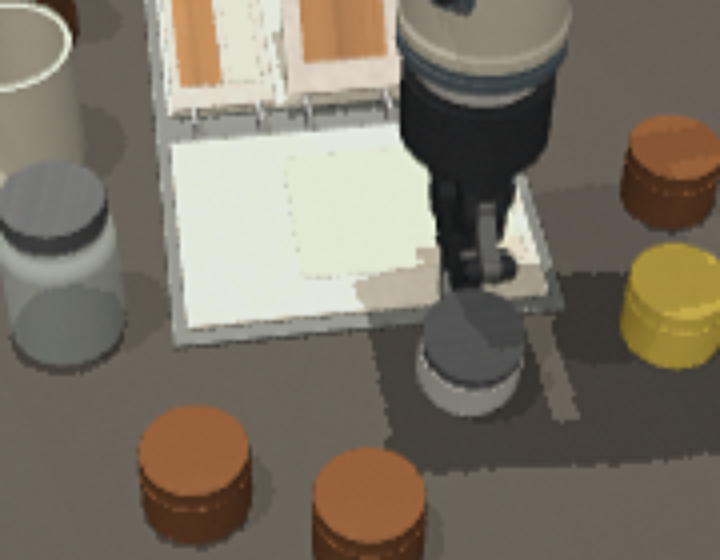

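The tin (crop 470,350) is at the book's edge. Its lid seems to lean slightly towards +y, so I check the lid plane.

```bash
cat > tin.py <<'E'
from h import *
f=grab_frame('side'); P=pts(f);b=np.load('book.npz'); B=np.concatenate([(P[...,:2]-b['o'])@b['R'],P[...,2:]],-1)
g=f['pixels'].astype(int)
m=(f['z_map']>0)&(abs(B[...,0]+47)<34)&(B[...,1]>180)&(B[...,1]<275)&(P[...,2]>28)&(P[...,2]<60)
q=B[m]
A=np.c_[q[:,:2]-q[:,:2].mean(0),np.ones(len(q))]; w=np.ones(len(q),bool)
for _ in range(8):
    c=np.linalg.lstsq(A[w],q[w,2],rcond=None)[0]; e=q[:,2]-A@c; w=abs(e)<max(2,np.std(e[w]))
t=q[w]; print('lid plane',c.round(3),w.sum(),np.median(t,0).round(1),t.min(0).round(1),t.max(0).round(1))
E
python3 tin.py; python3 st.py
```

```text
lid plane [-1.5000e-02 -2.2300e-01  4.6619e+01] 393 [-42.9 218.7  47.2] [-69.8 191.5  39.9] [-16.1 244.8  54.2]
t 5.67 tip book [-46.5 171.2  18.8] rpy [ 3.142 -0.     0.249] F book [ 0.3 -0.3 -0.1] open 0.0
yaw err rz units -0.0
```

The tin is tilted 0.22 rad, hung on the finger by friction. I back off and let it settle.

```bash
python3 -m inch '[[0,0,0,0,0.1,0,1],[0,0,0,0,0.1,0,1],[0,0,0,0,0.2,0,1],[0,0,0,0,0.2,0,1],[0,0,0,0,0.2,0,1],[0,0,0,0,0,0,1],[0,0,0,0,0,0,1],[0,0,0,0,0,0,1]]'>/dev/null; python3 tin.py; python3 st.py
```

```text
lid plane [-1.0000e-02  6.0000e-03  4.2552e+01] 380 [-43.3 209.5  42.6] [-70.3 180.7  40.3] [-16.5 236.7  44.6]
t 6.38 tip book [-46.5 151.2  18.8] rpy [-3.142 -0.     0.249] F book [-0.4 -0.4 -0.3] open 0.0
yaw err rz units -0.0001
```

The tin is now flat, with its lid at 42.5 mm and its centre at book y 209, clear of the cover edge at 170. Next I go up and over to the leaf's right side.

```bash
python3 -m inch '[[0,0,0,0,0.3,-0.5,1],[0,0,0,0,0,-1,1],[0,0,0,0,0,-1,1],[0,0,0,0,0,-1,1],[0,0,0,0,0,-1,1],[0,0,0,0,0,-1,1],[0,0,0,0,0,-1,1],[0,0,0,0,0,-1,1]]'>/dev/null; python3 -m inch '[[0,0,0,0.1,1,0,1],[0,0,0,0.1,1,0,1],[0,0,0,0.1,1,0,1],[0,0,0,0.1,1,0,1],[0,0,0,0,1,0,1],[0,0,0,0,1,0,1],[0,0,0,0,1,0,1],[0,0,0,0,1,0,1]]'>/dev/null; python3 st.py -36 -150 112; python3 tin.py
```

```text
t 7.72 tip book [-36.8 -57.2 206.2] rpy [-3.141  0.     0.249] F book [0.4 0.2 0. ] open 0.0
tool shift units [0.03 3.71 3.77]
yaw err rz units 0.0
lid plane [-2.0000e-03 -2.0000e-03  4.2528e+01] 386 [-43.1 209.4  42.5] [-70.1 181.7  40.5] [-16.8 236.5  44.5]
```

```bash
python3 -m inch '[[0,0,0,0,1,0,1],[0,0,0,0,1,0,1],[0,0,0,0,1,0,1],[0,0,0,0,0.8,0,1],[0,0,0,0,0,1,1],[0,0,0,0,0,1,1],[0,0,0,0,0,1,1],[0,0,0,0,0,0.75,1]]'>/dev/null; python3 -m inch '[[0,0,0,0,0,0,1],[0,0,0,0,0,0,1]]'>/dev/null; python3 st.py -36 -116 112; python3 - <<'E'
from h import *
f=grab_frame('side'); save('s3',f)
b=np.load('book.npz');P=pts(f);B=np.concatenate([(P[...,:2]-b['o'])@b['R'],P[...,2:]],-1)
m=(f['z_map']>0)&(B[...,0]>-105)&(B[...,0]<20)&(B[...,1]>-125)&(B[...,1]<-15)&(P[...,2]>25)&(P[...,2]<145)&(f['pixels'][...,0]>140)
q=B[m];print(len(q),np.arctan2(q[:,2]-12,-q[:,1]).mean(),np.polyfit(-q[:,1],q[:,2],1)); j=np.hypot(q[:,1],q[:,2]-12)>140; print(q[j].mean(0),q[j].min(0),q[j].max(0))
cv2.imwrite('pics/s3c.png',cv2.resize(f['pixels'][90:260,200:380],None,fx=4,fy=3.5)[...,::-1])
E
```

```text
t 8.6 tip book [ -37.1 -150.6  111.9] rpy [-3.14e+00  2.00e-03  2.49e-01] F book [-0.6  0.2  0. ] open -0.0
tool shift units [ 0.04 -1.38 -0.  ]
yaw err rz units 0.0
2355 0.9038640102867169 [ 1.18569739 15.91901132]
[-34.93637455 -93.80038941 127.43014683] [ -96.97727897 -105.41163795  118.8257269 ] [ 18.95683766 -85.83276281 137.59980379]
```

View pics/s3c.png

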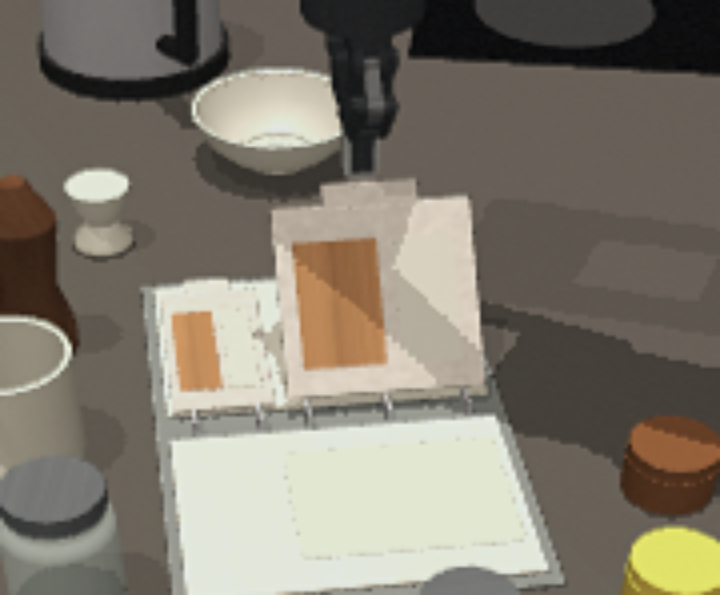

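The fingers (crop 365,160) stand just behind the tab (365,190), so I push it over along the arc.

```bash
python3 -m inch '[[0,0,0,0,-0.3,0,1],[0,0,0,0,-0.3,0,1],[0,0,0,0,-0.3,0,1],[0,0,0,0,-0.3,0,1],[0,0,0,0,-0.2,0,1],[0,0,0,0,-0.25,-0.15,1],[0,0,0,0,-0.25,-0.18,1],[0,0,0,0,-0.25,-0.18,1]]'>/dev/null; python3 st.py; python3 -m inch '[[0,0,0,0,-0.3,-0.18,1],[0,0,0,0,-0.3,-0.15,1],[0,0,0,0,-0.3,-0.15,1],[0,0,0,0,-0.3,-0.12,1],[0,0,0,0,-0.3,-0.12,1]]'>/dev/null; python3 st.py -36 -13 150
```

```text
t 9.32 tip book [-36.1 -97.3 126.1] rpy [ 3.141e+00 -1.000e-03  2.490e-01] F book [ 1.2 -2.1  0.5] open -0.0
yaw err rz units -0.0
t 9.73 tip book [-36.9 -58.9 143.3] rpy [-3.141e+00  1.000e-03  2.490e-01] F book [-0.   0.3 -0.9] open -0.0
tool shift units [ 0.04 -1.84 -0.27]
yaw err rz units -0.0
```

```bash
python3 -m inch '[[0,0,0,0,-0.3,-0.08,1],[0,0,0,0,-0.3,-0.08,1],[0,0,0,0,-0.3,-0.06,1],[0,0,0,0,-0.3,-0.03,1],[0,0,0,0,-0.3,0,1],[0,0,0,0,-0.3,0,1]]'>/dev/null; python3 st.py; python3 - <<'E'
from h import *
f=grab_frame('side'); save('s4',f)
b=np.load('book.npz');P=pts(f);B=np.concatenate([(P[...,:2]-b['o'])@b['R'],P[...,2:]],-1)
m=(f['z_map']>0)&(B[...,0]>-95)&(B[...,0]<20)&(abs(B[...,1])<100)&(P[...,2]>45)&(P[...,2]<190)&(f['pixels'][...,0]>140)
q=B[m];print(len(q),np.median(np.arctan2(q[:,2]-12,-q[:,1])))
cv2.imwrite('pics/s4c.png',cv2.resize(f['pixels'][90:260,200:380],None,fx=4,fy=3.5)[...,::-1])
E
```

```text
t 10.23 tip book [-36.6 -14.3 149.6] rpy [ 3.142 -0.     0.249] F book [-0.2 -0.5  0.7] open 0.0
yaw err rz units -0.0001
320 1.5955535839124892
```

View pics/s4c.png

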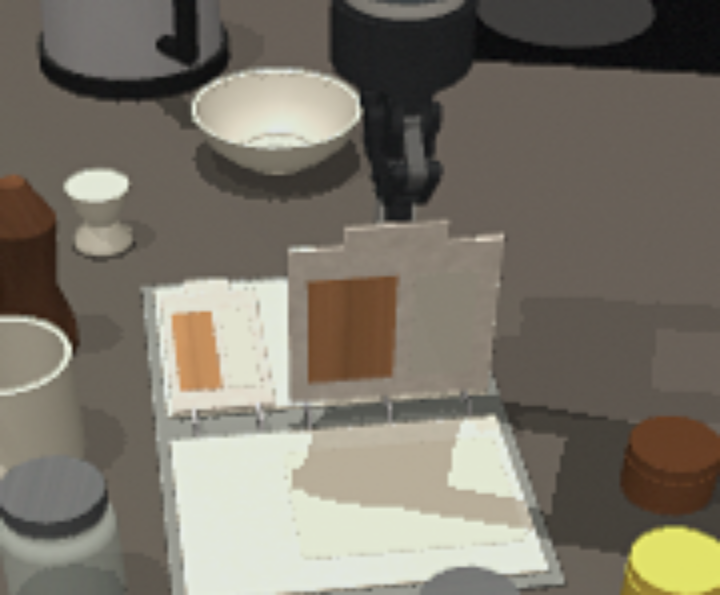

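The leaf is upright (crop 395,310) with the fingers behind its tab (400,210). I continue over along the arc.

```bash
python3 -m inch '[[0,0,0,0,-0.35,0.02,1],[0,0,0,0,-0.35,0.02,1],[0,0,0,0,-0.35,0.02,1],[0,0,0,0,-0.35,0.02,1],[0,0,0,0,-0.34,0.14,1],[0,0,0,0,-0.34,0.14,1],[0,0,0,0,-0.34,0.14,1],[0,0,0,0,-0.34,0.14,1]]'>/dev/null; python3 st.py -36 55 134; python3 -m inch '[[0,0,0,0,-0.3,0.22,1],[0,0,0,0,-0.3,0.22,1],[0,0,0,0,-0.3,0.22,1],[0,0,0,0,-0.3,0.22,1],[0,0,0,0,-0.22,0.28,1],[0,0,0,0,-0.22,0.28,1],[0,0,0,0,-0.22,0.28,1],[0,0,0,0,-0.22,0.28,1]]'>/dev/null; python3 st.py -36 107 84
```

```text
t 10.95 tip book [-36.6  54.9 133.1] rpy [3.142 0.    0.249] F book [ 0.1 -1.1  0.7] open -0.0
tool shift units [ 0.02 -0.   -0.04]
yaw err rz units -0.0
t 11.62 tip book [-36.6 106.5  82.7] rpy [3.142 0.    0.249] F book [-0.9 -1.   0.2] open -0.0
tool shift units [ 0.02 -0.02 -0.05]
yaw err rz units -0.0001
```

```bash
python3 -m inch '[[0,0,0,0,-0.15,0.34,1],[0,0,0,0,-0.15,0.34,1],[0,0,0,0,-0.15,0.34,1],[0,0,0,0,-0.15,0.34,1],[0,0,0,0,-0.04,0.22,1],[0,0,0,0,-0.04,0.22,1],[0,0,0,0,-0.04,0.22,1],[0,0,0,0,0,0.2,1]]'>/dev/null; python3 st.py -36 126 16;  python3 -m inch '[[0,0,0,0,0,0.1,1],[0,0,0,0,0,0.08,1],[0,0,0,0,0,0.04,1]]'; python3 st.py -36 126 14
```

```text
t 12.28 tip book [-36.5 124.1  27.5] rpy [-3.142  0.     0.249] F book [-1.4 -0.1  0.5] open 0.0
tool shift units [ 0.02 -0.08  0.46]
yaw err rz units -0.0001
clock: 12.53
eef_pos: [508.1, 88.1, 44.4]
tcp_rot: [-3.142, 0.0, 0.249]
contact_force: [-0.6, -0.1, 1.0]
opening: -0.001
grasp_force: 0.2
t 12.53 tip book [-36.5 123.9  22.4] rpy [-3.142  0.     0.249] F book [-0.6  0.1  1. ] open -0.0
tool shift units [ 0.02 -0.08  0.33]
yaw err rz units -0.0001
```

```bash
python3 -m inch '[[0,0,0,0,0,0.08,1],[0,0,0,0,0,0.08,1],[0,0,0,0,0,0.06,1],[0,0,0,0,0,0.04,1],[0,0,0,0,0,0,1]]'>/dev/null; python3 st.py -36 126 14;  python3 -m inch '[[0,0,0,0,0,0.04,1],[0,0,0,0,0,0.04,1],[0,0,0,0,0,0,1]]'>/dev/null; python3 st.py -36 126 12
```

```text
t 12.95 tip book [-36.5 123.9  15.9] rpy [ 3.142 -0.     0.249] F book [-0.   1.3 -0.7] open -0.0
tool shift units [ 0.02 -0.08  0.08]
yaw err rz units -0.0001
t 13.2 tip book [-36.5 124.   14. ] rpy [-3.142 -0.     0.249] F book [-1.1 -0.3  0.8] open 0.01
tool shift units [ 0.02 -0.08  0.08]
yaw err rz units -0.0001
```

```bash
for i in 1 2 3; do :; done; python3 -m inch '[[0,0,0,0,0,0.04,1],[0,0,0,0,0,0,1]]' | grep -E 'eef|force'; python3 -m inch '[[0,0,0,0,0,0.03,1],[0,0,0,0,0,0,1]]'| grep -E 'eef|force'; python3 st.py
```

```text
eef_pos: [508.2, 88.2, 35.8]
contact_force: [-4.0, 0.5, 14.1]
grasp_force: 6.6
eef_pos: [508.2, 88.3, 35.7]
contact_force: [-6.0, -0.7, 21.6]
grasp_force: 11.2
t 13.53 tip book [-36.4 124.   13.7] rpy [-3.142 -0.     0.249] F book [-6.   0.8 21.6] open -0.0
yaw err rz units -0.0001
```

Firm stop at z 13.7 mm: the leaf is flat. I lift clear and check.

```bash
python3 -m inch '[[0,0,0,0,0,-0.2,1],[0,0,0,0,0,-0.6,1],[0,0,0,0,0,-1,1],[0,0,0,0,0,-1,1],[0,0,0,0,0,-1,1],[0,0,0,0,0,-1,1],[0,0,0,0,0,-1,1],[0,0,0,0,0,-1,1]]'>/dev/null;  python3 -m inch '[[0,0,0,-1,0.5,0,1],[0,0,0,-1,0.5,0,1],[0,0,0,-1,0.5,0,1],[0,0,0,-1,0.5,0,1],[0,0,0,-1,0.5,0,1],[0,0,0,0,0,0,1],[0,0,0,0,0,0,1],[0,0,0,0,0,0,1]]'>/dev/null; python3 st.py; python3 tin.py; python3 - <<'E'
from h import *
f=grab_frame('side'); b=np.load('book.npz');P=pts(f);B=np.concatenate([(P[...,:2]-b['o'])@b['R'],P[...,2:]],-1)
for n,lo,hi in(('leaf r40-60',40,60),('leaf r120-140',120,140),('tab',147,158)):
  m=(f['z_map']>0)&(abs(B[...,0]+36)<25)&(B[...,1]>lo)&(B[...,1]<hi)&(P[...,2]<100); print(n,m.sum(),np.median(B[m],0).round(1))
m=(f['z_map']>0)&(abs(B[...,0]-66)<12)&(B[...,1]<-100)&(B[...,1]>-140);print('narrow',np.median(B[m],0).round(1))
cv2.imwrite('pics/s5.png',f['pixels'][...,::-1])
E
```

```text
t 14.87 tip book [-160.8   61.4  182.6] rpy [ 3.141e+00 -1.000e-03  2.480e-01] F book [ 0.5 -0.6  0.3] open 0.0
yaw err rz units -0.0003
lid plane [ 6.0000e-03 -1.8000e-02  4.2362e+01] 374 [-43.1 209.4  42.4] [-70.4 181.   40.1] [-16.6 236.   44.7]
leaf r40-60 121 [-36.8  50.2  15.2]
leaf r120-140 141 [-35.8 130.   14.8]
tab 91 [-34.3 153.2  14.7]
narrow [  66.7 -119.5   15.1]
```

View pics/s5.png

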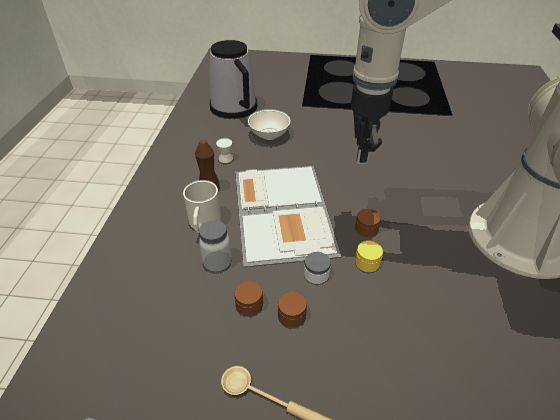

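The leaf lies flat on the left page (295,232), level along its length. The tin stands upright on the worktop (317,268), the narrow leaf is flat (253,188), and the hand is clear (365,145).

```bash
python3 -c "
from rig import r; print(r.sign_off())"
```

```text
the job is handed in; nothing more can be done
None
```

The job is handed in (no verdict came back): in the last images the tin stands upright on the bare worktop, the wide leaf lies flat on the left-hand page, the narrow leaf is still flat, the other things look unmoved and the hand is clear, after about 15 s of the 59 s.

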